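Stroke the snap lids of a row of sample tubes shut

TASK

The five snap-lid tubes in the full row of the orange cooling block are filled and must be shut before they go to the heater: with the fingertips, start at the end nearest the white label pad, where the lid hinge faces out of the row, and stroke lightly along the row to its other end, folding each blue lid down until it lies flat on its tube. Leave the wide-open tube in the other row open, as it is still to be filled. Do not pull up any tube, push the block away or shift anything else on the bench.

Things in the scene. Friction and masses are not known exactly. Their poses are not given: they have to be found in the camera images.
- rack: Orange aluminium tube block, loose on the bench (about 2 kg), any yaw, 203 x 90 x 46 mm, a white label pad on top at its -x end; two rows of five 17.5 mm holes. Origin: underside, below the middle of the holes. x runs along the rows (holes at x = -60, -30, 0, 30, 60 mm); rows at y = -20 mm (the five tubes to close) and y = +20 mm (the other row: three tubes). Tubes stand on its floor, 6 mm above the bench.
- tube1: Clear 5 ml tube 1 of 5 along the row (x = -60 mm in the block), 16 mm wide, loose in its hole (0.8 mm play). Origin: its bottom tip, on the axis; z up, rim at 59 mm. Blue lid hinged 2.5 mm below the rim, 12.5 mm from the axis on the tube's -x side; tab end on the +x side, 15 mm from the axis when shut. Tube x within 0.1 rad of the block's x. Its hinge faces out of the row: begin here.
- lid1 (a joint): Hinge angle of tube1's lid (20 mm wide, 3 mm thick, bevelled, slippery), rad: 0 = shut flat on the rim, its top 68 mm above the bench; larger = free end up. Starts 0.35 to 0.8. Stays at any angle; folds down under a few newtons, pressed from above or when fingertips at the shut lid's height are drawn over it from the hinge side. Shut: below 0.08.
- tube2: Clear 5 ml tube 2 of 5 along the row (x = -30 mm in the block), 16 mm wide, loose in its hole (0.8 mm play). Origin: its bottom tip, on the axis; z up, rim at 59 mm. Blue lid hinged 2.5 mm below the rim, 12.5 mm from the axis on the tube's -x side; tab end on the +x side, 15 mm from the axis when shut. Tube x within 0.1 rad of the block's x. 
- lid2 (a joint): Hinge angle of tube2's lid (20 mm wide, 3 mm thick, bevelled, slippery), rad: 0 = shut flat on the rim, its top 68 mm above the bench; larger = free end up. Starts 0.35 to 0.8. Stays at any angle; folds down under a few newtons, pressed from above or when fingertips at the shut lid's height are drawn over it from the hinge side. Shut: below 0.08.
- tube3: Clear 5 ml tube 3 of 5 along the row (x = 0 mm in the block), 16 mm wide, loose in its hole (0.8 mm play). Origin: its bottom tip, on the axis; z up, rim at 59 mm. Blue lid hinged 2.5 mm below the rim, 12.5 mm from the axis on the tube's -x side; tab end on the +x side, 15 mm from the axis when shut. Tube x within 0.1 rad of the block's x. 
- lid3 (a joint): Hinge angle of tube3's lid (20 mm wide, 3 mm thick, bevelled, slippery), rad: 0 = shut flat on the rim, its top 68 mm above the bench; larger = free end up. Starts 0.35 to 0.8. Stays at any angle; folds down under a few newtons, pressed from above or when fingertips at the shut lid's height are drawn over it from the hinge side. Shut: below 0.08.
- tube4: Clear 5 ml tube 4 of 5 along the row (x = 30 mm in the block), 16 mm wide, loose in its hole (0.8 mm play). Origin: its bottom tip, on the axis; z up, rim at 59 mm. Blue lid hinged 2.5 mm below the rim, 12.5 mm from the axis on the tube's -x side; tab end on the +x side, 15 mm from the axis when shut. Tube x within 0.1 rad of the block's x. 
- lid4 (a joint): Hinge angle of tube4's lid (20 mm wide, 3 mm thick, bevelled, slippery), rad: 0 = shut flat on the rim, its top 68 mm above the bench; larger = free end up. Starts 0.35 to 0.8. Stays at any angle; folds down under a few newtons, pressed from above or when fingertips at the shut lid's height are drawn over it from the hinge side. Shut: below 0.08.
- tube5: Clear 5 ml tube 5 of 5 along the row (x = 60 mm in the block), 16 mm wide, loose in its hole (0.8 mm play). Origin: its bottom tip, on the axis; z up, rim at 59 mm. Blue lid hinged 2.5 mm below the rim, 12.5 mm from the axis on the tube's -x side; tab end on the +x side, 15 mm from the axis when shut. Tube x within 0.1 rad of the block's x. The row ends here.
- lid5 (a joint): Hinge angle of tube5's lid (20 mm wide, 3 mm thick, bevelled, slippery), rad: 0 = shut flat on the rim, its top 68 mm above the bench; larger = free end up. Starts 0.35 to 0.8. Stays at any angle; folds down under a few newtons, pressed from above or when fingertips at the shut lid's height are drawn over it from the hinge side. Shut: below 0.08.
- tube_open: Same kind of tube standing in the other row, 40 mm beside the row to close, its lid folded wide open. It still has to be filled and stays open. Origin: its tip; lid hinged on its -x side. In one of the end or middle holes of that row.
- lid_open (a joint): Hinge angle of tube_open's lid, rad, as for the others; starts about 1.9 (wide open; the lid then stands about 25 mm above the rim) and stays there by itself.
- screw_a: Screw-cap tube with red cap, 20 mm wide at the cap, 65 mm tall, in the other row of the block. Origin: its tip. A bystander.
- screw_b: Screw-cap tube with white cap, 20 mm wide at the cap, 65 mm tall, in the other row of the block. Origin: its tip. A bystander.
- bottle_orange: Reagent bottle with orange cap, 56 mm wide, about 105 mm tall, on the bench. Origin: centre of its underside. A bystander.
- bottle_yellow: Reagent bottle with yellow cap, 56 mm wide, about 105 mm tall, on the bench. Origin: centre of its underside. A bystander.
- jar: Glass jar with metal lid, 68 mm wide, about 85 mm tall, on the bench. Origin: centre of its underside. A bystander.
- freezer_box: Purple cardboard freezer box, 135 x 135 x 53 mm, on the bench. Origin: centre of its underside. A bystander.
- timer: White bench timer, 62 x 68 x 16 mm, lying on the bench. Origin: centre of its underside. A bystander.

How it is judged:
By the outcome, as a careful person would: the job done as asked, in the order asked, and still so for the second after the job is handed in, with the robot touching nothing.
It also fails if it takes over 40 s, if anything falls off the work surface, if the arm or the gripper's body presses on something with over 40 N, if the wrist force passes 120 N, or if a joint passes its speed limit or range.

ROBOT

A 7-joint arm with a two-finger parallel gripper is mounted at the origin on the work surface. World frame = base frame: x ahead of the robot, y to its left, z up, the work surface at z = 0. Lengths are in m, angles in rad, forces in N, time in s.
With the tool pointing down it reaches from about 0.4 to 0.85 m from the base axis. Payload 4.5 kg.
Tool frame: the origin (TCP) lies midway between the tips of the shut fingers; the grasp point (between the pads) lies 19 mm behind it; z points along the fingers, y is the line along which they close (so a half turn about z gives the same grasp; the last joint's range is limited). The gripper opens to 88 mm and grips with 3 to 60 N. Pads are 18 mm wide; open, the fingers measure 123 mm over their backs; the gripper's body (75 mm by 187 mm) begins 45 mm behind the grasp point.
Start: joints at [-1.264, 0.689, -0.195, 1.565, 0.157, 0.902, -0.215], TCP at [0.168, 0.602, 0.199] pointing down, gripper open.
Joint ranges: [-3.01, 3.01], [-0.46, 2.08], [-1.47, 1.51], [0.13, 2.56], [-1, 4.14], [0.04, 2.09], [-2.66, 2.66]. Speed limits (rad/s): [2.57, 2.57, 3.14, 3.14, 3.14, 3.14, 3.14].

INTERFACE

Orientations are given as a unit quaternion [x, y, z, w].
In Python, from plant import r, eyes, finish_job gives the robot as it stands. The module is installed in compiled form; this text tells all that it offers.
- The arm moves only by the tool move_arm, never from a script. Its argument "motion" is a list of rows, each a list of 7 numbers: the shift along the tool's x, y, z in mm, then the turn, a rotation vector about the tool's x, y, z in degrees, then the closure, from 0 (fully open) to 1 (shut). A call has 1 to 5 rows; each row is the pose to reach, as a shift and turn from the pose commanded when the call began, along the tool's axes at that moment; what a row does not reach only later rows make up. A row lasts 1/8 s, in which the tool goes at most 62.5 mm and 10.7 degrees, less where a joint would pass 70% of its speed; a pose out of reach is approached as far as the arm can. A call with a gripper value outside its range is refused whole. The fingers move at their own pace and stop on an object; "newtons" is the grip in N (left out, the last holds). Time passes only in rows, so rows that repeat a pose let the fingers close. It gives the time, the measured TCP pose, the force, the opening and the grip force at its end, in the units of the state.
- r.get_state(): the state, without advancing time (a new reading comes with each control period).
- eyes.snapshot(name): name is "scene" or "top" or "wrist"; returns a dict with "frame" (420x560x3 uint8, red, green, blue), "z_map" (420x560 float32, m along the optical axis (not along the pixel's ray), 0 where there is no reading), "intrinsics" (3x3 intrinsics, pixels), "dist" ([k1, k2, p1, p2, k3] as OpenCV has them; the pictures are not rectified), "world_to_cam" (4x4, takes a point from world to camera coordinates). Camera axes: x right, y down, z forward; pixel columns grow to the right and rows downward; lengths in m; the calibration is good to about 2 mm. A picture is of the moment at which its call begins.
- finish_job(): hands the job in; it is judged then, once.
The state is a dict: "clock": time; "q": joint angles; "qd": joint speeds; "joint_torque": joint torques, N m; "tool_pos": TCP position; "eef_rot": TCP orientation; "contact_force": force on the tool from outside, world axes, zero at the start; "moment": the same for the moment, N m; "opening": opening from 0.0 (shut) to 1.0 (fully open); "finger_force": force on a finger pad.
Only numpy, scipy, OpenCV 4.12 (cv2) and the standard library are available. Lean on these libraries where they do the work, as an engineer would, in place of code of your own. Each camera call takes 0.05 s, during which the arm holds its last target. There are 200 camera calls.

## Working session

There is one attempt and no reset: what is moved stays moved. The work goes in short steps, Python scripts to look and compute and a tool call to move; the robot and the scene stay as the last step left them, time stands still between calls to the robot, and variables do not carry over. Pictures are saved under pics/ and viewed, at most 10 in all, crops included, and the job is handed in when it is done.

Besides the shell and the picture viewer there is one more tool, called after "Request:" as a command line: name --pt "numbers of a row" for each row, then --argument value for the rest. move_arm: Moves the arm, as the interface text tells. Its arguments: {"type":"object","properties":{"motion":{"type":"array","items":{"type":"array","items":{"type":"number"}}},"newtons":{"type":"number"}},"required":["motion"]}

```bash
mkdir -p pics; cat > h.py <<'E'
import numpy as np, cv2
from plant import r, eyes, finish_job
def snap(n): return eyes.snapshot(n)
def save(s,f): cv2.imwrite('pics/'+f,s["frame"][:,:,::-1])
def pts(s,uv,z=None):
    """pixels -> world, by depth map (z None) or on plane z"""
    uv=np.asarray(uv,float).reshape(-1,1,2); n=cv2.undistortPoints(uv,s["intrinsics"],np.array(s["dist"],float))[:,0]
    d=np.c_[n,np.ones(len(n))]; T=np.linalg.inv(s["world_to_cam"])
    if z is None:
        i=uv[:,0].round().astype(int); k=s["z_map"][i[:,1],i[:,0]]
    else:
        w=d@T[:3,:3].T; k=(z-T[2,3])/w[:,2]
    return (d*np.asarray(k)[:,None])@T[:3,:3].T+T[:3,3]
E
python3 - <<'E'
from h import *
for n in("scene","top"):
    s=snap(n); save(s,n+'1.png')
    print(n,np.linalg.inv(s["world_to_cam"])[:3].round(2).tolist())
print(r.get_state())
E
```

```text
scene [[-0.34, 0.82, -0.47, 1.04], [0.94, 0.29, -0.18, 0.18], [-0.01, -0.5, -0.87, 1.03]]
top [[-0.0, -0.98, 0.21, 0.23], [-1.0, 0.0, 0.0, -0.04], [-0.0, -0.21, -0.98, 1.52]]
{'clock': 0.1, 'q': array([-1.26418777,  0.68991614, -0.19456368,  1.56622649,  0.15729653,
        0.90250057, -0.21510201]), 'qd': array([-0.00146142, -0.00074805, -0.00064138, -0.0018138 ,  0.00089749,
        0.0003442 , -0.00173242]), 'joint_torque': array([-2.80347704e-03, -5.28500676e+01, -1.27146866e+00, -1.53836846e+01,
       -5.25988627e-02,  1.97360707e-03,  5.00209035e-05]), 'tool_pos': array([0.16824956, 0.60127281, 0.198385  ]), 'eef_rot': array([ 1.35930045e-01,  9.90718091e-01, -8.25900720e-04, -6.85548648e-05]), 'contact_force': array([ 0.15311151,  0.17306698, -0.26847952]), 'moment': array([ 0.04953939, -0.01422782,  0.01856369]), 'finger_force': 0.0, 'opening': 0.9996845711303697}
```

View pics/scene1.png

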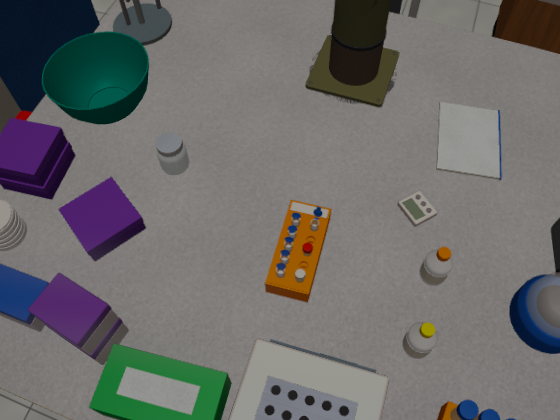

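View pics/top1.png

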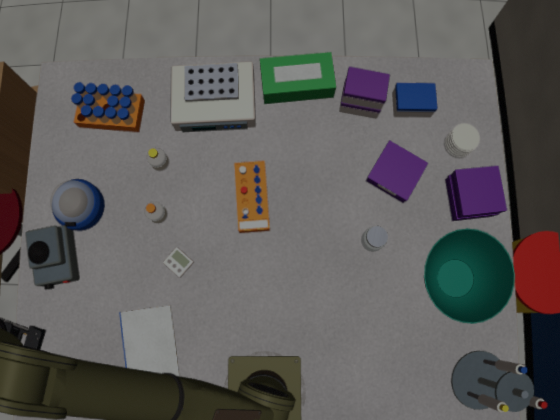

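The scene picture shows the block around (298,250), with the pad at (310,208) on the robot's side. The top picture has the block at (252,197), with the pad at (254,225). The row to close is on the right in the top view (x≈258), and the open tube stands next to the pad end in the other row.

```bash
cat >> h.py <<'E'
def hsv(s): return cv2.cvtColor(np.ascontiguousarray(s["frame"]),cv2.COLOR_RGB2HSV)
def mask(s,lo,hi,box=None):
    m=cv2.inRange(hsv(s),lo,hi)
    if box is not None:
        b=np.zeros_like(m); x0,y0,x1,y1=box; b[y0:y1,x0:x1]=1; m*=b
    return m
E
python3 - <<'E'
from h import *
for n,box in(("top",(225,150,280,240)),("scene",(255,190,345,310))):
    s=snap(n)
    m=mask(s,(8,130,90),(22,255,255),box)|mask(s,(0,0,150),(180,90,255),box)*0
    v,u=np.nonzero(m); P=pts(s,np.c_[u,v]); k=(P[:,2]>.040)&(P[:,2]<.052); print(n,len(u),k.sum())
    # rect of top face incl. orange on plane
    Q=pts(s,np.c_[u,v][k],.046)[:,:2].astype(np.float32)
    print(cv2.minAreaRect(Q), cv2.boxPoints(cv2.minAreaRect(Q)).round(3).tolist())
    m=mask(s,(100,120,50),(130,255,255),box)
    c,_=cv2.findContours(m,cv2.RETR_EXTERNAL,cv2.CHAIN_APPROX_NONE)
    for a in c:
        uv=a[:,0].mean(0); print(uv.round(1),len(a),pts(s,[uv],.072).round(3)[0],pts(s,[uv]).round(3)[0])
E
```

```text
top 1420 1184
((0.5594006776809692, 0.03967741131782532), (0.20245863497257233, 0.08771470934152603), 4.171454906463623) [[0.45500001311302185, 0.07599999755620956], [0.4620000123977661, -0.010999999940395355], [0.6639999747276306, 0.003000000026077032], [0.6570000052452087, 0.09099999815225601]]
[244.6 216.4] 7 [0.492 0.057 0.072] [0.491 0.056 0.08 ]
[258.9 209.4] 14 [0.512 0.016 0.072] [0.512 0.016 0.075]
[258.2 198.7] 15 [0.543 0.018 0.072] [0.543 0.018 0.075]
[257.5 189.2] 13 [0.571 0.021 0.072] [0.57  0.02  0.077]
[256.7 178.8] 13 [0.602 0.023 0.072] [0.6   0.023 0.078]
[256.1 169. ] 14 [0.631 0.025 0.072] [0.629 0.025 0.08 ]
scene 3078 2554
((0.5625700950622559, 0.03646206855773926), (0.20642942190170288, 0.08976380527019501), 4.297394275665283) [[0.4560000002384186, 0.0729999989271164], [0.46299999952316284, -0.01600000075995922], [0.6690000295639038, -0.0010000000474974513], [0.6620000004768372, 0.08900000154972076]]
[280.6 265.9] 18 [0.63  0.021 0.072] [0.632 0.022 0.076]
[284.8 252.4] 19 [0.599 0.019 0.072] [0.601 0.02  0.076]
[288.6 239.2] 18 [0.569 0.017 0.072] [0.573 0.018 0.08 ]
[292.2 228.6] 20 [0.543 0.016 0.072] [0.544 0.016 0.073]
[316.2 218.2] 5 [0.504 0.054 0.072] [0.499 0.053 0.062]
[295.9 215.4] 17 [0.511 0.013 0.072] [0.513 0.013 0.074]
[317.7 211.3] 23 [0.487 0.052 0.072] [0.493 0.054 0.082]
```

Request:
move_arm --pt "-60 -60 0 0 0 -5 1" --pt "-100 -107 0 0 0 -10 1" --pt "-140 -150 0 0 0 -15 1" --pt "-180 -193 0 0 0 -20 1" --pt "-220 -236 0 0 0 -20 1" --newtons 10

```text
clock: 0.82
tool_pos: [0.3128, 0.3226, 0.1992]
eef_rot: [-0.039, 0.999, 0.0, 0.0]
contact_force: [0.7, -0.4, -0.9]
opening: 0.461
finger_force: 0.0
```

Request:
move_arm --pt "-27 -62 0 0 0 0 1" --pt "-54 -124 0 0 0 0 1" --pt "-81 -186 0 0 0 0 1" --pt "-108 -248 15 0 0 0 1" --pt "-134 -308 30 0 0 0 1"

```text
clock: 1.45
tool_pos: [0.4583, 0.0486, 0.1747]
eef_rot: [-0.038, 0.999, 0.0, 0.001]
contact_force: [1.0, 0.7, -0.1]
opening: 0.006
finger_force: 0.0
```

```bash
python3 - <<'E'
from h import *
s=snap("wrist"); save(s,'w1.png'); st=r.get_state(); print(st["clock"],st["tool_pos"],st["eef_rot"],st["opening"]); T=np.linalg.inv(s["world_to_cam"]); print(T.round(3)[:3].tolist())
E
```

```text
1.5 [0.4606014  0.03829968 0.17285361] [-3.13907291e-02  9.99502030e-01 -3.21134934e-03  4.82623548e-05] 0.0067798983094747925
[[-0.077, 0.956, 0.282, 0.385], [0.997, 0.074, 0.022, 0.043], [-0.0, 0.283, -0.959, 0.361]]
```

View pics/w1.png

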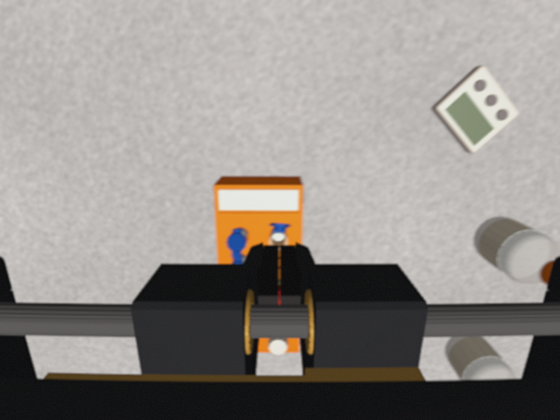

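The wrist picture shows the label pad at (258,200), lid 1 at (237,242) and the open tube at (278,235). The shut fingers are around (280,265). I'll measure lid 1 and the near block edge from here.

```bash
python3 - <<'E'
from h import *
s=snap("wrist"); st=r.get_state(); print(st["clock"],st["tool_pos"],st["eef_rot"])
m=mask(s,(100,120,50),(130,255,255),(215,215,262,268))
v,u=np.nonzero(m); P=pts(s,np.c_[u,v]); P=P[(P[:,2]>.055)]
print(len(P),P.min(0),P.max(0),np.median(P,0))
for lo in np.arange(P[:,0].min(),P[:,0].max(),.004):
    q=P[(P[:,0]>=lo)&(P[:,0]<lo+.004)]
    if len(q): print(lo.round(3),len(q),q[:,1].min().round(4),q[:,1].max().round(4),q[:,2].max().round(4))
m=mask(s,(0,0,150),(180,60,255),(215,188,302,212)); v,u=np.nonzero(m); Q=pts(s,np.c_[u,v],.046)[:,:2].astype(np.float32); print(cv2.minAreaRect(Q),np.median(pts(s,np.c_[u,v])[:,2]))
E
```

```text
1.55 [0.45868168 0.04232445 0.17331237] [-3.15799685e-02  9.99498810e-01 -2.08901692e-03 -6.85911069e-04]
282 [0.38746207 0.00471362 0.06225191] [0.51751322 0.03512124 0.35885511] [0.50680649 0.01296838 0.07377085]
0.387 4 0.0351 0.0351 0.3589
0.447 23 0.0236 0.0285 0.2267
0.499 55 0.0081 0.0176 0.0722
0.503 75 0.0054 0.0209 0.075
0.507 80 0.0047 0.021 0.0766
0.511 38 0.0058 0.0165 0.0787
0.515 7 0.0101 0.0121 0.0795
((0.4756290316581726, 0.017139697447419167), (0.024010412395000458, 0.0873052105307579), 3.76933217048645) 0.04704976407416955
```

Request:
move_arm --pt "0 0 0 0 0 0 1" --pt "0 0 0 0 0 0 1" --pt "0 0 0 0 0 0 1" --pt "0 0 0 0 0 0 1"

```text
clock: 2.05
tool_pos: [0.4569, 0.0514, 0.175]
eef_rot: [-0.039, 0.999, 0.0, 0.0]
contact_force: [-0.7, 0.1, -0.1]
opening: -0.0
finger_force: 0.0
```

```bash
python3 - <<'E'
from h import *
s=snap("wrist"); st=r.get_state(); print(st["clock"],st["tool_pos"],st["eef_rot"],st["contact_force"])
print(np.linalg.inv(s["world_to_cam"])[:3,3])
m=mask(s,(100,120,50),(130,255,255),(190,205,262,268))
v,u=np.nonzero(m); P=pts(s,np.c_[u,v]); P=P[(P[:,2]>.06)&(P[:,2]<.1)]
print(len(P),P.min(0),P.max(0),np.median(P,0))
m=mask(s,(8,130,90),(22,255,255),(150,150,350,268))
v,u=np.nonzero(m); P=pts(s,np.c_[u,v]);P=P[abs(P[:,2]-.046)<.005]
for x in(.47,.48,.49):
    q=P[abs(P[:,0]-x)<.003]; print(x,q[:,1].min(),q[:,1].max())
print('x edge',[P[abs(P[:,1]-y)<.005][:,0].min() for y in(0,.02,.04,.06)])
E
```

```text
2.1 [0.45691037 0.05111313 0.17489891] [-3.89057230e-02  9.99242871e-01  8.01178637e-05  1.52152934e-04] [0.68477646 0.4940448  0.3666144 ]
[0.38379152 0.04581715 0.36092992]
376 [0.49986    0.00478661 0.061873  ] [0.53453666 0.02120971 0.08282369] [0.51034967 0.01368188 0.07379973]
0.47 -0.014031982898208971 0.07401483175290703
0.48 -0.013805399995793298 0.07507629187881396
0.49 -0.012619652816607131 0.07607007542564811
x edge [np.float64(0.46010737112992905), np.float64(0.4587669318191738), np.float64(0.45716093735509206), np.float64(0.45557216743240364)]
```

Request:
move_arm --pt "-7 -21 20 0 0 0 1" --pt "-14 -42 40 0 0 0 1" --pt "-14 -42 70 0 0 0 1" --pt "-14 -42 90 0 0 0 1" --pt "-14 -42 90 0 0 0 1"

```text
clock: 2.72
tool_pos: [0.4732, 0.0097, 0.0838]
eef_rot: [-0.039, 0.999, -0.0, -0.001]
contact_force: [-0.6, 0.4, 0.5]
opening: 0.002
finger_force: 0.0
```

Request:
move_arm --pt "0 0 0 0 0 0 1" --pt "0 0 0 0 0 0 1" --pt "0 0 0 0 0 0 1"

```text
clock: 3.1
tool_pos: [0.4746, 0.0096, 0.0854]
eef_rot: [-0.038, 0.999, 0.0, 0.001]
contact_force: [-0.4, 0.4, 1.5]
opening: 0.006
finger_force: 0.0
```

```bash
python3 - <<'E'
from h import *
st=r.get_state(); print(st["clock"],st["tool_pos"],st["eef_rot"],st["contact_force"])
s=snap("scene"); cv2.imwrite('pics/s2.png',cv2.resize(s["frame"][180:310,230:370,::-1],None,fx=5,fy=4.5,interpolation=cv2.INTER_CUBIC))
E
```

```text
3.1 [0.47460793 0.00961879 0.08536576] [-3.81246230e-02  9.99272771e-01  8.72642542e-05  6.59127254e-04] [-0.39610048  0.38471442  1.53887915]
```

View pics/s2.png

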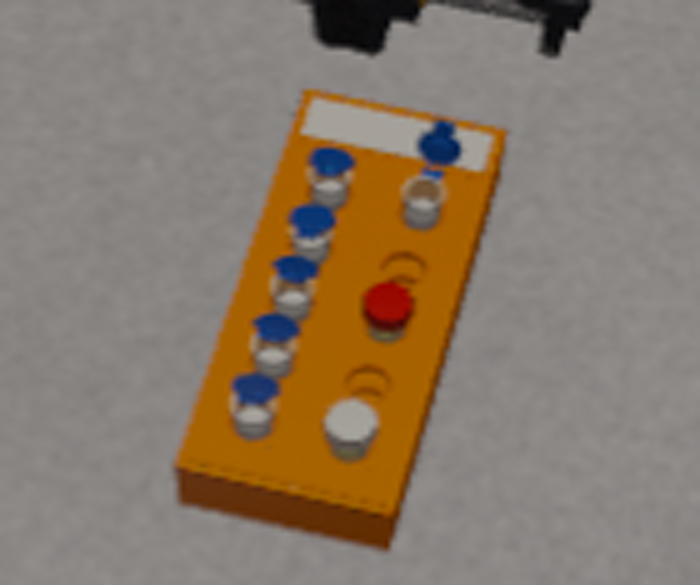

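The picture shows the five half-open lids at left and the open tube near the pad. The dark gripper parts are at the top, around (345,45) and (555,50) in the crop. I'll project the TCP into this view to check that it agrees.

```bash
python3 - <<'E'
from h import *
s=snap("scene"); st=r.get_state(); W=s["world_to_cam"]
for p in([*st["tool_pos"]],[.51,.0128,.07],[.475,.01,.046]):
    uv=cv2.projectPoints(np.array([p]),cv2.Rodrigues(W[:3,:3])[0],W[:3,3],s["intrinsics"],np.array(s["dist"],float))[0].ravel(); print(p,uv,((uv-[230,180])*[5,4.5]))
m=cv2.inRange(hsv(s),(0,0,0),(180,255,60)); 
v,u=np.nonzero(m); P=pts(s,np.c_[u,v]); k=(P[:,2]>.06)&(P[:,2]<.2)&(P[:,0]>.35)&(P[:,0]<.6)&(abs(P[:,1])<.2); P=P[k]; print(len(P))
for z in np.arange(.06,.2,.01):
    q=P[abs(P[:,2]-z-.005)<.005]
    if len(q): print(z.round(2),len(q),q.min(0).round(3),q.max(0).round(3))
E
```

```text
[np.float64(0.4744318427268391), np.float64(0.009563368445287105), np.float64(0.08510870080266644)] [300.31355639 197.3442302 ] [351.56778197  78.04903588]
[0.51, 0.0128, 0.07] [296.18530129 215.34526981] [330.92650646 159.05371414]
[0.475, 0.01, 0.046] [300.06644217 207.21417912] [350.33221083 122.46380605]
214
0.12 4 [0.482 0.001 0.129] [0.486 0.015 0.13 ]
0.13 32 [ 0.483 -0.003  0.13 ] [0.487 0.024 0.139]
0.14 47 [ 0.476 -0.003  0.14 ] [0.488 0.025 0.15 ]
0.15 31 [ 0.48  -0.003  0.15 ] [0.489 0.026 0.159]
0.16 31 [ 0.465 -0.003  0.161] [0.488 0.026 0.17 ]
0.17 16 [ 0.468 -0.001  0.17 ] [0.487 0.01  0.176]
0.18 5 [ 0.475 -0.068  0.18 ] [0.5   0.001 0.19 ]
0.19 48 [ 0.455 -0.071  0.19 ] [0.517 0.096 0.2  ]
```

```bash
python3 - <<'E'
from h import *
for n in("scene","top"):
    s=snap(n); v,u=np.mgrid[0:420,0:560].reshape(2,-1); k=s["z_map"].ravel()>0
    uv=np.c_[u.ravel(),v.ravel()][k]; P=pts(s,uv)
    k=(P[:,2]>.055)&(P[:,2]<.3)&(P[:,0]>.42)&(P[:,0]<.495)&(P[:,1]>-.03)&(P[:,1]<.04); P=P[k];uv=uv[k]
    print(n,len(P))
    for z in np.arange(.06,.3,.01):
        i=abs(P[:,2]-z-.005)<.005; q=P[i]
        if len(q): print(z.round(2),len(q),q.min(0).round(3),q.max(0).round(3),uv[i].mean(0).round(0),s["frame"][uv[i][:,1],uv[i][:,0]].mean(0).round())
st=r.get_state(); print(st["tool_pos"],st["q"])
E
```

```text
scene 485
0.12 15 [ 0.482 -0.003  0.125] [0.488 0.018 0.13 ] [299. 190.] [68. 66. 65.]
0.13 34 [ 0.482 -0.005  0.131] [0.488 0.024 0.139] [299. 188.] [22. 21. 21.]
0.14 51 [ 0.477 -0.005  0.14 ] [0.488 0.025 0.15 ] [299. 185.] [20. 19. 20.]
0.15 32 [ 0.48  -0.005  0.15 ] [0.489 0.026 0.159] [299. 183.] [17. 16. 17.]
0.16 26 [ 0.467 -0.003  0.16 ] [0.488 0.011 0.17 ] [297. 179.] [16. 14. 15.]
0.17 19 [ 0.467 -0.001  0.17 ] [0.489 0.01  0.177] [298. 174.] [35. 32. 31.]
0.18 3 [0.475 0.001 0.18 ] [0.476 0.002 0.185] [297. 170.] [14. 14. 14.]
0.19 6 [0.453 0.002 0.192] [0.485 0.04  0.2  ] [308. 167.] [53. 46. 34.]
0.2 11 [0.447 0.017 0.203] [0.495 0.04  0.21 ] [317. 163.] [56. 47. 30.]
0.21 76 [ 0.449 -0.016  0.21 ] [0.495 0.04  0.219] [311. 164.] [43. 39. 32.]
0.22 30 [0.455 0.031 0.221] [0.484 0.039 0.23 ] [317. 156.] [51. 41. 22.]
0.23 82 [ 0.45  -0.015  0.23 ] [0.495 0.04  0.239] [311. 160.] [29. 29. 31.]
0.24 42 [ 0.49  -0.013  0.241] [0.495 0.027 0.249] [298. 159.] [22. 22. 23.]
0.25 5 [0.492 0.026 0.251] [0.495 0.027 0.255] [308. 159.] [14. 14. 16.]
0.26 2 [0.494 0.027 0.261] [0.495 0.027 0.263] [308. 156.] [11. 10. 12.]
0.27 6 [ 0.482 -0.03   0.277] [ 0.494 -0.024  0.279] [280. 141.] [36. 35. 37.]
0.28 29 [ 0.482 -0.03   0.28 ] [0.495 0.04  0.29 ] [291. 141.] [25. 24. 26.]
0.29 16 [ 0.484 -0.024  0.29 ] [0.494 0.04  0.296] [311. 145.] [27. 26. 26.]
top 0
[0.47430258 0.00952979 0.08491136] [ 0.03390308  0.70501458 -0.24184696  2.112175    0.4417638   0.37142499
  1.08013971]
```

The camera sees the finger tip at z≈0.127, but the state says 0.085. I'll go down a little over the clear pad end and check again.

Request:
move_arm --pt "0 0 5 0 0 0 1" --pt "0 0 10 0 0 0 1" --pt "0 0 15 0 0 0 1" --pt "0 0 16 0 0 0 1"

```text
clock: 3.8
tool_pos: [0.4738, 0.0095, 0.0682]
eef_rot: [-0.038, 0.999, -0.0, -0.0]
contact_force: [0.5, -0.6, 0.2]
opening: 0.009
finger_force: 0.0
```

```bash
python3 - <<'E'
from h import *
s=snap("scene"); st=r.get_state(); print(st["tool_pos"],st["contact_force"])
cv2.imwrite('pics/s3.png',cv2.resize(s["frame"][140:240,240:360,::-1],None,fx=6,fy=6,interpolation=cv2.INTER_CUBIC))
for v in range(182,206): 
    p=pts(s,[[300,v]])[0]; print(v,p.round(3),s["frame"][v,300])
E
```

```text
[0.47393387 0.00961459 0.06829403] [0.15166507 0.21854721 0.16770538]
182 [0.48  0.01  0.152] [28 25 27]
183 [0.482 0.01  0.151] [22 20 21]
184 [0.484 0.011 0.15 ] [12 10 10]
185 [0.484 0.011 0.147] [11 10 11]
186 [0.486 0.011 0.146] [11 11 12]
187 [0.477 0.009 0.129] [10  9 10]
188 [0.484 0.011 0.136] [13 11 13]
189 [0.483 0.011 0.131] [12 11 11]
190 [0.484 0.011 0.129] [12 11 10]
191 [0.485 0.012 0.126] [12 11 11]
192 [0.484 0.011 0.121] [10 10  8]
193 [0.484 0.012 0.118] [12 11 11]
194 [0.484 0.012 0.114] [19 17 17]
195 [0.485 0.012 0.112] [68 66 64]
196 [ 0.425 -0.006  0.007] [134 131 128]
197 [ 0.425 -0.006  0.003] [135 132 129]
198 [ 0.425 -0.006 -0.001] [137 134 131]
199 [ 0.429 -0.005  0.001] [138 134 132]
200 [ 0.433 -0.003  0.005] [137 133 130]
201 [ 0.436 -0.003  0.004] [142 126 117]
202 [0.462 0.005 0.045] [167 107  11]
203 [0.466 0.007 0.048] [166 133  99]
204 [0.47  0.008 0.05 ] [165 160 153]
205 [0.47  0.008 0.047] [165 160 153]
```

View pics/s3.png

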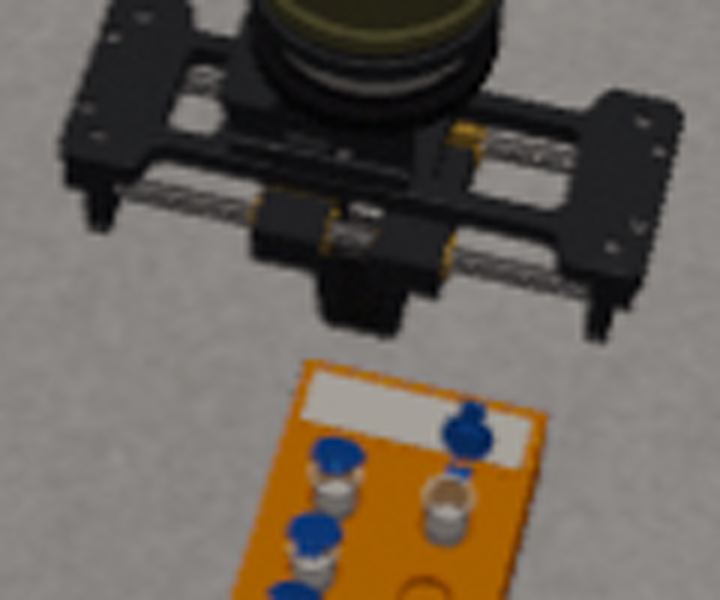

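The picture shows the fingertip ending at (370,330) in the crop, still well above the block, while no force is felt. I'll check the tip height in the wrist camera as a second view.

```bash
python3 - <<'E'
from h import *
s=snap("wrist"); st=r.get_state(); print(st["tool_pos"])
v,u=np.mgrid[200:400:1,230:330:1].reshape(2,-1); k=s["z_map"][v,u]>0; uv=np.c_[u,v][k]; P=pts(s,uv)
k=(abs(P[:,0]-.474)<.03)&(abs(P[:,1]-.01)<.03)&(P[:,2]>.056)&(P[:,2]<.25); P=P[k]; uv=uv[k]
for z in np.arange(.05,.2,.01):
    i=abs(P[:,2]-z-.005)<.005; q=P[i]
    if len(q): print(z.round(2),len(q),q.min(0).round(3),q.max(0).round(3),uv[i].mean(0).round())
W=s["world_to_cam"]; T=np.linalg.inv(W); print(T[:3,3])
for p in(st["tool_pos"],st["tool_pos"]+[0,0,.043]):
    print(cv2.projectPoints(np.array([p]),cv2.Rodrigues(W[:3,:3])[0],W[:3,3],s["intrinsics"],np.array(s["dist"],float))[0].ravel())
E
```

```text
[0.47402911 0.00960032 0.0684785 ]
0.1 72 [ 0.462 -0.001  0.107] [0.465 0.019 0.11 ] [279. 245.]
0.11 571 [ 0.461 -0.005  0.11 ] [0.482 0.023 0.12 ] [278. 253.]
0.12 716 [ 0.461 -0.006  0.12 ] [0.475 0.024 0.13 ] [279. 260.]
0.13 681 [ 0.461 -0.006  0.13 ] [0.473 0.024 0.14 ] [279. 271.]
0.14 674 [ 0.461 -0.002  0.14 ] [0.466 0.019 0.15 ] [278. 284.]
0.15 697 [ 0.461 -0.001  0.15 ] [0.484 0.019 0.16 ] [278. 299.]
0.16 146 [0.461 0.001 0.16 ] [0.484 0.018 0.17 ] [279. 351.]
0.17 242 [ 0.444 -0.     0.17 ] [0.481 0.018 0.18 ] [277. 346.]
0.18 1769 [ 0.444 -0.     0.18 ] [0.472 0.017 0.19 ] [278. 321.]
0.19 3402 [ 0.444 -0.003  0.19 ] [0.464 0.02  0.2  ] [279. 349.]
0.2 1882 [ 0.449 -0.002  0.2  ] [0.456 0.019 0.21 ] [279. 390.]
[0.40105715 0.00424314 0.25434804]
[278.62990337 233.6282421 ]
[278.51102081 266.02163952]
```

Both cameras put the real fingertip about 41 mm above the reported TCP. I'll go down while watching the force, then touch the label pad lightly (z=46 mm) to get the exact offset.

Request:
move_arm --pt "0 0 10 0 0 0 1" --pt "0 0 20 0 0 0 1" --pt "0 0 20 0 0 0 1" --pt "0 0 20 0 0 0 1"

```text
clock: 4.4
tool_pos: [0.4741, 0.0096, 0.0486]
eef_rot: [-0.038, 0.999, 0.0, -0.0]
contact_force: [-0.1, 0.9, 0.6]
opening: 0.004
finger_force: 0.0
```

Request:
move_arm --pt "0 0 5 0 0 0 1" --pt "0 0 10 0 0 0 1" --pt "0 0 15 0 0 0 1" --pt "0 0 20 0 0 0 1" --pt "0 0 20 0 0 0 1"

```text
clock: 5.03
tool_pos: [0.4739, 0.0096, 0.0283]
eef_rot: [-0.038, 0.999, -0.0, -0.0]
contact_force: [0.2, -1.1, 1.3]
opening: 0.008
finger_force: 0.0
```

```bash
cat > tip.py <<'E'
from h import *
st=r.get_state(); print(st["clock"],st["tool_pos"].round(4),st["contact_force"].round(1))
s=snap("scene")
v,u=np.mgrid[150:310,240:370].reshape(2,-1); P=pts(s,np.c_[u,v]); x,y,z=st["tool_pos"]
k=(abs(P[:,0]-x)<.02)&(abs(P[:,1]-y)<.025)&(P[:,2]>.056)&(P[:,2]<.25)&(s["frame"][v,u].max(1)<60); print('tip scene',np.sort(P[k][:,2])[:6].round(4))
s=snap("wrist"); v,u=np.mgrid[200:320,230:330].reshape(2,-1); P=pts(s,np.c_[u,v])
k=(abs(P[:,0]-x)<.02)&(abs(P[:,1]-y)<.025)&(P[:,2]>.056)&(P[:,2]<.25)&(s["frame"][v,u].max(1)<60);print('tip wrist',np.sort(P[k][:,2])[:6].round(4))
E
python3 tip.py
```

```text
5.025 [0.4739 0.0096 0.0283] [ 0.2 -1.1  1.3]
tip scene [0.0705 0.0721 0.0721 0.0735 0.0735 0.0741]
tip wrist [0.0688 0.069  0.069  0.0691 0.0693 0.0693]
```

The state now reads below the block top with no contact, so the offset is confirmed. Next is the touch on the pad.

Request:
move_arm --pt "0 0 6 0 0 0 1" --pt "0 0 12 0 0 0 1" --pt "0 0 18 0 0 0 1" --pt "0 0 20 0 0 0 1" --pt "0 0 20 0 0 0 1"

```text
clock: 5.75
tool_pos: [0.474, 0.0096, 0.0085]
eef_rot: [-0.038, 0.999, 0.0, -0.0]
contact_force: [-0.4, 0.4, 0.1]
opening: 0.007
finger_force: 0.0
```

Request:
move_arm --pt "0 0 1 0 0 0 1" --pt "0 0 1 0 0 0 1"

```text
clock: 6.0
tool_pos: [0.4743, 0.0096, 0.0078]
eef_rot: [-0.038, 0.999, 0.0, 0.0]
contact_force: [-0.2, 0.6, -0.4]
opening: 0.006
finger_force: 0.0
```

Request:
move_arm --pt "0 0 1 0 0 0 1" --pt "0 0 1 0 0 0 1"

```text
clock: 6.25
tool_pos: [0.4743, 0.0095, 0.0069]
eef_rot: [-0.038, 0.999, 0.0, 0.0]
contact_force: [0.2, 0.0, 2.3]
opening: 0.007
finger_force: 1.2
```

Request:
move_arm --pt "0 0 0.5 0 0 0 1" --pt "0 0 0.5 0 0 0 1"

```text
clock: 6.5
tool_pos: [0.4743, 0.0096, 0.0068]
eef_rot: [-0.038, 0.999, -0.0, 0.0]
contact_force: [-1.1, 0.3, 9.7]
opening: 0.005
finger_force: 4.3
```

Contact comes at state z=0.0069, which is tip 0.046, so the offset is 39 mm. The stroke height of about 68.6 mm is therefore state z 0.0295, so I'll rise 23.5 mm.

Request:
move_arm --pt "0 0 -12 0 0 0 1" --pt "0 0 -23.5 0 0 0 1" --pt "0 0 -23.5 0 0 0 1" --pt "0 0 -23.5 0 0 0 1"

```text
clock: 7.0
tool_pos: [0.4742, 0.0095, 0.0298]
eef_rot: [-0.038, 0.999, 0.0, 0.0]
contact_force: [-0.9, -0.0, 0.0]
opening: 0.007
finger_force: 0.0
```

```bash
python3 - <<'E'
from h import *
st=r.get_state(); print(st["clock"],st["tool_pos"].round(4),st["contact_force"].round(1))
E
```

```text
7.0 [0.4742 0.0095 0.0298] [-0.9 -0.   0. ]
```

Request:
move_arm --pt "-5 0 0 0 0 0 1" --pt "-10 0 0 0 0 0 1" --pt "-15 0 0 0 0 0 1" --pt "-20 0 0 0 0 0 1" --pt "-25 0 0 0 0 0 1"

```text
clock: 7.62
tool_pos: [0.4991, 0.0114, 0.0296]
eef_rot: [-0.038, 0.999, -0.0, -0.0]
contact_force: [-1.1, 0.4, 0.1]
opening: 0.005
finger_force: 0.3
```

Request:
move_arm --pt "-4 0 0 0 0 0 1" --pt "-8 0 0 0 0 0 1" --pt "-12 0 0 0 0 0 1" --pt "-15 0 0 0 0 0 1" --pt "-18 0 0 0 0 0 1"

```text
clock: 8.25
tool_pos: [0.5172, 0.0129, 0.0297]
eef_rot: [-0.038, 0.999, 0.0, -0.0]
contact_force: [0.6, -1.1, -0.4]
opening: 0.006
finger_force: 0.0
```

```bash
python3 - <<'E'
from h import *
s=snap("scene"); st=r.get_state(); print(st["clock"],st["tool_pos"].round(4),st["contact_force"].round(1))
cv2.imwrite('pics/s4.png',cv2.resize(s["frame"][180:310,230:370,::-1],None,fx=5,fy=4.5,interpolation=cv2.INTER_CUBIC))
E
```

```text
8.3 [0.5178 0.0129 0.0297] [ 0.6 -0.7  0.3]
```

View pics/s4.png

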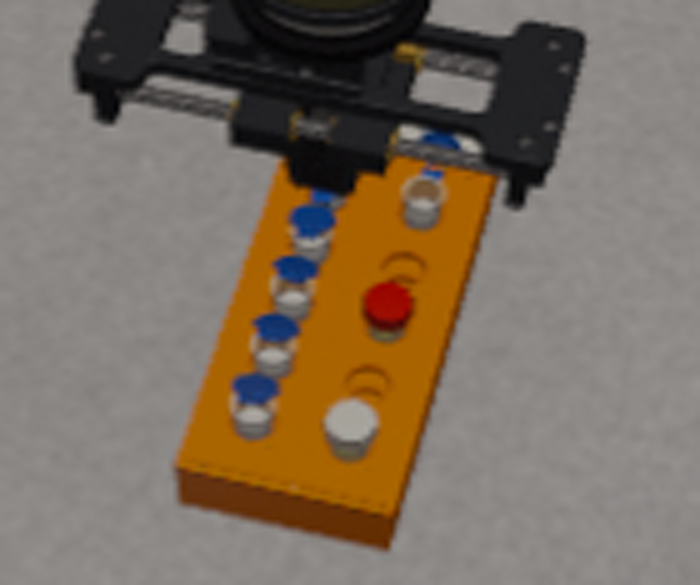

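Lid 1 is folded flat under the finger, with its tab visible at (325,195), and nothing else has moved. I'll carry on along the row.

Request:
move_arm --pt "-5 0 0 0 0 0 1" --pt "-10 0 0 0 0 0 1" --pt "-15 0 0 0 0 0 1" --pt "-20 0 0 0 0 0 1" --pt "-25 0 0 0 0 0 1"

```text
clock: 8.93
tool_pos: [0.5424, 0.0148, 0.0297]
eef_rot: [-0.038, 0.999, 0.0, 0.0]
contact_force: [-0.2, -0.2, 0.6]
opening: 0.006
finger_force: 0.1
```

Request:
move_arm --pt "-5 0 0 0 0 0 1" --pt "-10 0 0 0 0 0 1" --pt "-15 0 0 0 0 0 1" --pt "-20 0 0 0 0 0 1" --pt "-25 0 0 0 0 0 1"

```text
clock: 9.55
tool_pos: [0.5675, 0.0167, 0.0297]
eef_rot: [-0.038, 0.999, 0.0, 0.0]
contact_force: [0.1, 0.1, -0.4]
opening: 0.004
finger_force: 0.0
```

Request:
move_arm --pt "-5 0 0 0 0 0 1" --pt "-10 0 0 0 0 0 1" --pt "-15 0 0 0 0 0 1" --pt "-20 0 0 0 0 0 1" --pt "-25 0 0 0 0 0 1"

```text
clock: 10.18
tool_pos: [0.592, 0.0185, 0.0296]
eef_rot: [-0.038, 0.999, 0.0, -0.0]
contact_force: [-1.1, 0.3, -0.2]
opening: 0.001
finger_force: 0.0
```

Request:
move_arm --pt "-5 0 0 0 0 0 1" --pt "-10 0 0 0 0 0 1" --pt "-15 0 0 0 0 0 1" --pt "-20 0 0 0 0 0 1" --pt "-25 0 0 0 0 0 1"

```text
clock: 10.8
tool_pos: [0.6167, 0.0204, 0.0296]
eef_rot: [-0.038, 0.999, -0.0, -0.0]
contact_force: [-0.4, 0.8, 0.2]
opening: 0.005
finger_force: 0.4
```

Request:
move_arm --pt "-5 0 0 0 0 0 1" --pt "-10 0 0 0 0 0 1" --pt "-15 0 0 0 0 0 1" --pt "-20 0 0 0 0 0 1" --pt "-25 0 0 0 0 0 1"

```text
clock: 11.42
tool_pos: [0.642, 0.0223, 0.0297]
eef_rot: [-0.038, 0.999, 0.0, -0.0]
contact_force: [-0.2, -0.1, 1.1]
opening: 0.007
finger_force: 0.0
```

Request:
move_arm --pt "-5 0 0 0 0 0 1" --pt "-10 0 0 0 0 0 1" --pt "-15 0 0 0 0 0 1" --pt "-20 0 0 0 0 0 1" --pt "-20 0 0 0 0 0 1"

```text
clock: 12.05
tool_pos: [0.6621, 0.024, 0.0297]
eef_rot: [-0.038, 0.999, 0.0, 0.0]
contact_force: [-0.8, 0.6, -0.3]
opening: 0.007
finger_force: 0.0
```

Request:
move_arm --pt "-5 0 -10 0 0 0 1" --pt "-5 0 -50 0 0 0 1" --pt "-5 0 -100 0 0 0 1" --pt "-5 -50 -130 0 0 0 1" --pt "-5 -100 -130 0 0 0 1"

```text
clock: 12.68
tool_pos: [0.677, -0.0758, 0.1642]
eef_rot: [-0.039, 0.999, -0.0, 0.004]
contact_force: [1.3, -0.2, -1.2]
opening: 0.007
finger_force: 0.0
```

Request:
move_arm --pt "0 -50 0 0 0 0 1" --pt "0 -80 0 0 0 0 1" --pt "0 -80 0 0 0 0 1" --pt "0 -80 0 0 0 0 1"

```text
clock: 13.18
tool_pos: [0.6805, -0.1531, 0.1602]
eef_rot: [-0.039, 0.999, 0.001, 0.0]
contact_force: [-0.5, 0.7, 0.4]
opening: 0.009
finger_force: 0.0
```

```bash
python3 - <<'E'
from h import *
s=snap("scene"); st=r.get_state(); print(st["clock"],st["tool_pos"].round(4),st["contact_force"].round(1))
cv2.imwrite('pics/s5.png',cv2.resize(s["frame"][180:310,230:370,::-1],None,fx=5,fy=4.5,interpolation=cv2.INTER_CUBIC))
for n,box in(("scene",(255,190,345,310)),("top",(225,150,280,240))):
    if n=="top": s=snap(n)
    c,_=cv2.findContours(mask(s,(100,120,50),(130,255,255),box),cv2.RETR_EXTERNAL,cv2.CHAIN_APPROX_NONE)
    for a in c:
        m=np.zeros(s["z_map"].shape,np.uint8); cv2.drawContours(m,[a],-1,1,-1); v,u=np.nonzero(m); P=pts(s,np.c_[u,v]); P=P[(P[:,2]>.055)&(P[:,2]<.11)]
        if len(P)<6: continue
        print(n,len(P),np.median(P,0).round(4),'z',np.percentile(P[:,2],[10,90]).round(4),'slope dz/dx',np.polyfit(P[:,0],P[:,2],1)[0].round(2))
E
```

```text
13.225 [ 0.6806 -0.1524  0.1601] [-0.5  0.9  0.4]
scene 72 [0.6383 0.0225 0.0692] z [0.067  0.0714] slope dz/dx 0.1
scene 69 [0.6081 0.0205 0.0692] z [0.0672 0.0712] slope dz/dx 0.09
scene 67 [0.5778 0.0181 0.0695] z [0.0666 0.0715] slope dz/dx 0.04
scene 65 [0.5484 0.0162 0.0694] z [0.0666 0.0722] slope dz/dx -0.01
scene 59 [0.5185 0.0138 0.0694] z [0.0668 0.0715] slope dz/dx 0.08
scene 51 [0.4917 0.0535 0.0785] z [0.0731 0.0853] slope dz/dx -0.99
top 6 [0.4907 0.0549 0.0822] z [0.0774 0.0862] slope dz/dx -1.06
top 146 [0.5733 0.0218 0.0704] z [0.0656 0.0745] slope dz/dx -0.0
```

View pics/s5.png

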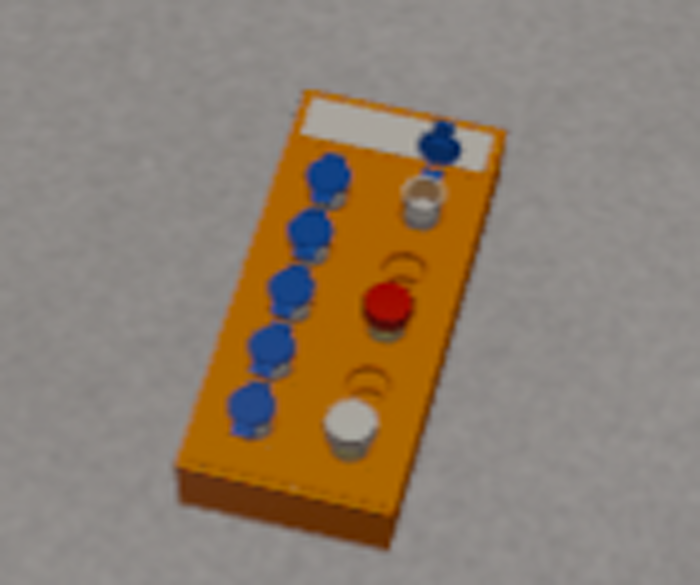

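All five lids look down, and the open lid and the bystanders are unchanged. The stroke only just met the lids, so I'll check how flat they are against the block's plane.

```bash
python3 - <<'E'
from h import *
S=[snap("scene") for _ in range(12)]; s=S[0]; z=np.mean([a["z_map"] for a in S],0); s["z_map"]=z
box=(255,190,345,310)
def P(m): v,u=np.nonzero(m); return pts(s,np.c_[u,v])
er=lambda m,k:cv2.erode(m,np.ones((k,k),np.uint8))
o=P(er(mask(s,(8,130,90),(22,255,255),box),3)); o=o[abs(o[:,2]-.047)<.006]
A=np.c_[o[:,:2],np.ones(len(o))]; c=np.linalg.lstsq(A,o[:,2],rcond=None)[0]; print('block',c,np.std(A@c-o[:,2]),len(o))
rel=lambda q:q[:,2]-np.c_[q[:,:2],np.ones(len(q))]@c+.046
w=P(er(mask(s,(0,0,140),(180,60,255),(285,198,332,222)),3)); w=w[(w[:,0]<.49)&(abs(w[:,2]-.048)<.008)]; print('pad',len(w),np.median(rel(w)))
cs,_=cv2.findContours(mask(s,(100,120,50),(130,255,255),box),cv2.RETR_EXTERNAL,cv2.CHAIN_APPROX_NONE)
for a in cs:
    m=np.zeros(z.shape,np.uint8); cv2.drawContours(m,[a],-1,1,-1); q=P(er(m,3))
    if len(q)<12: continue
    h=rel(q); t=(q[:,:2]-q[:,:2].mean(0))@[.997,.0745]; f=np.polyfit(t,h,1); print(len(q),q[:,0].mean().round(3),'h',h.mean().round(4),'slope',f[0].round(3),np.std(h-np.polyval(f,t)).round(4))
print(r.get_state()["clock"])
E
```

```text
block [-0.00234275 -0.00246126  0.04840668] 0.000824476830363437 1990
pad 126 0.04663386496323208
35 0.642 h 0.0777 slope 1.944 0.0103
32 0.611 h 0.076 slope 1.757 0.0089
31 0.579 h 0.0713 slope 1.387 0.0077
31 0.551 h 0.0738 slope 1.575 0.0079Traceback (most recent call last):
  File "<stdin>", line 12, in <module>
  File "<stdin>", line 4, in P
  File "h.py", line 7, in pts
    uv=np.asarray(uv,float).reshape(-1,1,2); n=cv2.undistortPoints(uv,s["intrinsics"],np.array(s["dist"],float))[:,0]
                                               ~~~~~~~~~~~~~~~~~~~^^^^^^^^^^^^^^^^^^^^^^^^^^^^^^^^^^^^^^^^^^^^^^
cv2.error: OpenCV(4.12.0) /io/opencv/modules/calib3d/src/undistort.dispatch.cpp:347: error: (-215:Assertion failed) CV_IS_MAT(_src) && CV_IS_MAT(_dst) && (_src->rows == 1 || _src->cols == 1) && (_dst->rows == 1 || _dst->cols == 1) && _src->cols + _src->rows - 1 == _dst->rows + _dst->cols - 1 && (CV_MAT_TYPE(_src->type) == CV_32FC2 || CV_MAT_TYPE(_src->type) == CV_64FC2) && (CV_MAT_TYPE(_dst->type) == CV_32FC2 || CV_MAT_TYPE(_dst->type) == CV_64FC2) in function 'cvUndistortPointsInternal'
```

The pad is about 0.6 mm proud, so the stroke ran at roughly 69.4 mm and left the lids at about 0.05 rad. That counts as shut but with a thin margin. I'll make a second stroke in the same order, 1 mm lower.

Request:
move_arm --pt "45 42 0 0 0 0 1" --pt "90 84 0 0 0 0 1" --pt "135 126 0 0 0 0 1" --pt "175 163 0 0 0 0 1" --pt "193 178 0 0 0 0 1"

```text
clock: 14.5
tool_pos: [0.4718, 0.0096, 0.1602]
eef_rot: [-0.04, 0.999, 0.0, -0.0]
contact_force: [0.4, -1.0, 0.2]
opening: 0.002
finger_force: 0.0
```

Request:
move_arm --pt "0 0 0 0 0 0 1" --pt "0 0 20 0 0 0 1" --pt "0 0 50 0 0 0 1" --pt "0 0 80 0 0 0 1" --pt "0 0 80 0 0 0 1"

```text
clock: 15.12
tool_pos: [0.4744, 0.0066, 0.0782]
eef_rot: [-0.038, 0.999, -0.0, -0.001]
contact_force: [-0.5, 0.4, 0.7]
opening: 0.003
finger_force: 0.0
```

Request:
move_arm --pt "0 0 0 0 0 0 1" --pt "0 0 0 0 0 0 1"

```text
clock: 15.38
tool_pos: [0.4755, 0.0074, 0.0807]
eef_rot: [-0.038, 0.999, 0.0, 0.001]
contact_force: [0.7, 0.0, 1.2]
opening: 0.005
finger_force: 0.0
```

Request:
move_arm --pt "1 2.5 15 0 0 0 1" --pt "1 2.5 30 0 0 0 1" --pt "1 2.5 44 0 0 0 1" --pt "1 2.5 44 0 0 0 1" --pt "1 2.5 44 0 0 0 1"

```text
clock: 16.0
tool_pos: [0.4738, 0.01, 0.0365]
eef_rot: [-0.038, 0.999, 0.0, 0.001]
contact_force: [0.6, 0.8, 0.4]
opening: 0.002
finger_force: 0.0
```

Request:
move_arm --pt "0 0 0 0 0 0 1"

```text
clock: 16.12
tool_pos: [0.4737, 0.01, 0.0364]
eef_rot: [-0.038, 0.999, 0.0, 0.001]
contact_force: [-0.4, -0.2, 0.0]
opening: 0.006
finger_force: 0.0
```

Request:
move_arm --pt "0 0 4 0 0 0 1" --pt "0 0 7.6 0 0 0 1" --pt "0 0 7.6 0 0 0 1" --pt "0 0 7.6 0 0 0 1"

```text
clock: 16.62
tool_pos: [0.4731, 0.01, 0.028]
eef_rot: [-0.038, 0.999, 0.0, -0.0]
contact_force: [0.1, 0.4, 0.1]
opening: 0.005
finger_force: 0.0
```

Request:
move_arm --pt "-5 0 0 0 0 0 1" --pt "-10 0 0 0 0 0 1" --pt "-15 0 0 0 0 0 1" --pt "-20 0 0 0 0 0 1" --pt "-25 0 0 0 0 0 1"

```text
clock: 17.25
tool_pos: [0.4984, 0.0119, 0.0281]
eef_rot: [-0.038, 0.999, 0.0, -0.0]
contact_force: [-0.9, 0.7, 1.5]
opening: 0.006
finger_force: 0.5
```

Request:
move_arm --pt "-5 0 0 0 0 0 1" --pt "-10 0 0 0 0 0 1" --pt "-15 0 0 0 0 0 1" --pt "-20 0 0 0 0 0 1" --pt "-25 0 0 0 0 0 1"

```text
clock: 17.88
tool_pos: [0.5095, 0.0101, 0.0273]
eef_rot: [-0.038, 0.999, -0.004, -0.012]
contact_force: [-20.6, -2.7, 18.3]
opening: 0.004
finger_force: 13.2
```

The finger caught on something at about 20 N. I'll back off, lift and look.

Request:
move_arm --pt "15 0 -2 0 0 0 1" --pt "18 0 -20 0 0 0 1" --pt "18 0 -60 0 0 0 1" --pt "40 0 -100 0 0 0 1" --pt "80 0 -120 0 0 0 1"

```text
clock: 18.5
tool_pos: [0.4464, 0.0084, 0.1511]
eef_rot: [-0.038, 0.999, 0.001, 0.004]
contact_force: [-1.2, 0.2, 0.4]
opening: 0.006
finger_force: 0.0
```

```bash
python3 - <<'E'
from h import *
s=snap("scene"); st=r.get_state(); print(st["clock"],st["tool_pos"].round(4),st["contact_force"].round(1))
cv2.imwrite('pics/s6.png',cv2.resize(s["frame"][180:310,230:370,::-1],None,fx=5,fy=4.5,interpolation=cv2.INTER_CUBIC))
box=(255,190,345,310)
v,u=np.nonzero(mask(s,(8,130,90),(22,255,255),box)); P=pts(s,np.c_[u,v]); k=(P[:,2]>.040)&(P[:,2]<.052)
R=cv2.minAreaRect(pts(s,np.c_[u,v][k],.046)[:,:2].astype(np.float32)); print(R,'was (0.5626,0.0365),(0.2064,0.0898),4.297')
c,_=cv2.findContours(mask(s,(100,120,50),(130,255,255),box),cv2.RETR_EXTERNAL,cv2.CHAIN_APPROX_NONE)
for a in c:
    m=np.zeros(s["z_map"].shape,np.uint8); cv2.drawContours(m,[a],-1,1,-1); v,u=np.nonzero(m); P=pts(s,np.c_[u,v]); P=P[(P[:,2]>.055)&(P[:,2]<.11)]
    if len(P)>5: print(len(P),np.median(P,0).round(4),'z',np.percentile(P[:,2],[10,90]).round(4))
E
```

```text
18.55 [0.4386 0.0067 0.1519] [-6.2 -1.1  0.2]
((0.5719319581985474, 0.03730640560388565), (0.2070149928331375, 0.0897350013256073), 6.833359718322754) was (0.5626,0.0365),(0.2064,0.0898),4.297
70 [0.6473 0.027  0.0689] z [0.0656 0.0715]
66 [0.618  0.0233 0.0692] z [0.0666 0.0713]
70 [0.588  0.0193 0.0694] z [0.0667 0.0719]
64 [0.5587 0.0165 0.0694] z [0.0672 0.0719]
62 [0.5288 0.0129 0.0694] z [0.0662 0.0714]
51 [0.5003 0.0513 0.0785] z [0.0747 0.0856]
```

View pics/s6.png

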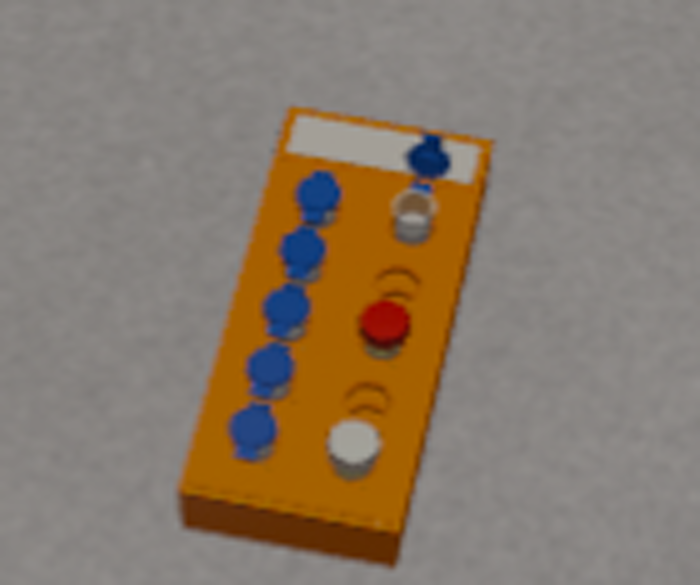

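The second stroke caught lid 1's hinge edge and pushed the block about 9 mm, turning it 2.5°. The lids are still shut and the tubes still stand. I'll undo the push by pressing the block's far end back along the same line, well below the lids.

Request:
move_arm --pt "-40 0 0 0 0 0 1" --pt "-95 0 0 0 0 0 1" --pt "-150 1 0 0 0 0 1" --pt "-205 2 0 0 0 0 1" --pt "-245 3 0 0 0 0 1"

```text
clock: 19.18
tool_pos: [0.6903, 0.0296, 0.1496]
eef_rot: [-0.038, 0.999, 0.001, 0.001]
contact_force: [-0.2, -0.4, -0.9]
opening: 0.011
finger_force: 0.0
```

Request:
move_arm --pt "-15 0 0 0 0 0 1" --pt "-15 0 0 0 0 0 1" --pt "-15 0 0 0 0 0 1" --pt "-15 0 0 0 0 0 1"

```text
clock: 19.68
tool_pos: [0.7016, 0.0303, 0.1486]
eef_rot: [-0.038, 0.999, -0.0, -0.0]
contact_force: [-0.2, 0.2, 0.3]
opening: 0.001
finger_force: 0.0
```

Request:
move_arm --pt "0 0 40 0 0 0 1" --pt "0 0 80 0 0 0 1" --pt "0 0 110 0 0 0 1" --pt "0 0 135 0 0 0 1" --pt "0 0 145 0 0 0 1"

```text
clock: 20.3
tool_pos: [0.7008, 0.0302, 0.0018]
eef_rot: [-0.038, 0.999, -0.0, -0.001]
contact_force: [0.6, -0.8, -0.1]
opening: 0.004
finger_force: 0.0
```

Request:
move_arm --pt "0 0 4 0 0 0 1" --pt "0 0 8 0 0 0 1" --pt "0 0 8 0 0 0 1" --pt "0 0 8 0 0 0 1"

```text
clock: 20.8
tool_pos: [0.7027, 0.0305, -0.0042]
eef_rot: [-0.038, 0.999, 0.0, 0.001]
contact_force: [-0.1, -0.7, 0.5]
opening: 0.004
finger_force: 0.0
```

Request:
move_arm --pt "3 0 0 0 0 0 1" --pt "6 0 0 0 0 0 1" --pt "9 0 0 0 0 0 1" --pt "11 0 0 0 0 0 1" --pt "11 0 0 0 0 0 1"

```text
clock: 21.42
tool_pos: [0.6911, 0.0296, -0.0049]
eef_rot: [-0.038, 0.999, 0.0, -0.0]
contact_force: [0.4, 0.3, -0.6]
opening: 0.009
finger_force: 0.0
```

Request:
move_arm --pt "2 0 0 0 0 0 1" --pt "4 0 0 0 0 0 1" --pt "6 0 0 0 0 0 1" --pt "8 0 0 0 0 0 1" --pt "8 0 0 0 0 0 1"

```text
clock: 22.05
tool_pos: [0.6835, 0.0291, -0.0048]
eef_rot: [-0.038, 0.999, 0.0, 0.0]
contact_force: [1.1, 1.1, -0.1]
opening: 0.003
finger_force: 0.3
```

```bash
cat > blk.py <<'E'
from h import *
s=snap("scene"); st=r.get_state(); print(st["clock"],st["tool_pos"].round(4),st["contact_force"].round(1))
box=(255,190,345,310)
c,_=cv2.findContours(mask(s,(100,120,50),(130,255,255),box),cv2.RETR_EXTERNAL,cv2.CHAIN_APPROX_NONE)
for a in c:
    m=np.zeros(s["z_map"].shape,np.uint8); cv2.drawContours(m,[a],-1,1,-1); v,u=np.nonzero(m); P=pts(s,np.c_[u,v]); P=P[(P[:,2]>.055)&(P[:,2]<.11)]
    if len(P)>5: print(len(P),np.median(P,0).round(4),'z',np.percentile(P[:,2],[10,90]).round(4))
v,u=np.nonzero(mask(s,(8,130,90),(22,255,255),box)); P=pts(s,np.c_[u,v]); k=(P[:,2]>.040)&(P[:,2]<.052)
print(cv2.minAreaRect(pts(s,np.c_[u,v][k],.046)[:,:2].astype(np.float32)),'was (0.5626,0.0365) 4.297')
E
python3 blk.py
```

```text
22.1 [ 0.6835  0.0291 -0.0048] [ 0.3 -0.1 -0.5]
50 [0.4997 0.0515 0.08  ] z [0.0734 0.0859]
((0.5628304481506348, 0.05740618705749512), (0.1966121941804886, 0.05626431107521057), 9.79681396484375) was (0.5626,0.0365) 4.297
```

Request:
move_arm --pt "2 0 0 0 0 0 1" --pt "4 0 0 0 0 0 1" --pt "6 0 0 0 0 0 1" --pt "8 0 0 0 0 0 1" --pt "8 0 0 0 0 0 1"

```text
clock: 22.72
tool_pos: [0.6793, 0.0277, -0.0044]
eef_rot: [-0.038, 0.999, -0.0, 0.004]
contact_force: [7.9, -1.0, -4.3]
opening: 0.006
finger_force: 3.9
```

```bash
python3 blk.py
```

```text
22.775 [ 0.6793  0.0277 -0.0044] [ 8.2 -1.  -4.8]
50 [0.4964 0.0525 0.0792] z [0.074  0.0846]
((0.5655252933502197, 0.05454158037900925), (0.2051580399274826, 0.05530708283185959), 6.0820183753967285) was (0.5626,0.0365) 4.297
```

Request:
move_arm --pt "2 0 0 0 0 0 1" --pt "4 0 0 0 0 0 1" --pt "5 0 0 0 0 0 1" --pt "5 0 0 0 0 0 1"

```text
clock: 23.28
tool_pos: [0.6746, 0.0272, -0.0043]
eef_rot: [-0.038, 0.999, -0.0, 0.004]
contact_force: [9.3, -1.1, -5.1]
opening: 0.003
finger_force: 4.1
```

```bash
python3 blk.py
```

```text
23.325 [ 0.6746  0.0271 -0.0043] [ 7.9 -1.4 -4.9]
51 [0.4925 0.0535 0.0796] z [0.0738 0.0857]
((0.5613000392913818, 0.05511227250099182), (0.20559513568878174, 0.05574186518788338), 5.647207260131836) was (0.5626,0.0365) 4.297
```

The block is back to within about 1 mm. I'll release it, lift away and check.

Request:
move_arm --pt "-8 0 0 0 0 0 1" --pt "-25 0 0 0 0 0 1" --pt "-28 0 -30 0 0 0 1" --pt "-28 0 -80 0 0 0 1" --pt "-28 0 -130 0 0 0 1"

```text
clock: 23.95
tool_pos: [0.6971, 0.0305, 0.1259]
eef_rot: [-0.038, 0.999, 0.0, -0.001]
contact_force: [0.8, 0.1, -1.1]
opening: 0.006
finger_force: 0.0
```

Request:
move_arm --pt "0 -50 -20 0 0 0 1" --pt "0 -100 -20 0 0 0 1" --pt "0 -150 -20 0 0 0 1" --pt "0 -150 -20 0 0 0 1" --pt "0 -150 -20 0 0 0 1"

```text
clock: 24.58
tool_pos: [0.7091, -0.1181, 0.1448]
eef_rot: [-0.038, 0.999, 0.001, -0.001]
contact_force: [-0.1, 0.0, 0.1]
opening: 0.006
finger_force: 0.0
```

```bash
python3 blk.py; python3 - <<'E'
from h import *
s=snap("scene"); cv2.imwrite('pics/s7.png',cv2.resize(s["frame"][180:310,230:370,::-1],None,fx=5,fy=4.5,interpolation=cv2.INTER_CUBIC))
E
```

```text
24.625 [ 0.7093 -0.1169  0.1449] [ 0.3  0.4 -0. ]
69 [0.6394 0.0254 0.0694] z [0.0664 0.0722]
65 [0.6087 0.0227 0.0696] z [0.0671 0.0718]
66 [0.5795 0.0202 0.0697] z [0.0671 0.0723]
62 [0.5497 0.0173 0.0698] z [0.0668 0.0718]
62 [0.5198 0.0144 0.0691] z [0.0665 0.0713]
51 [0.4919 0.0534 0.0788] z [0.0732 0.0859]
((0.5631780028343201, 0.037802353501319885), (0.20622320473194122, 0.08973892778158188), 5.3211188316345215) was (0.5626,0.0365) 4.297
```

View pics/s7.png

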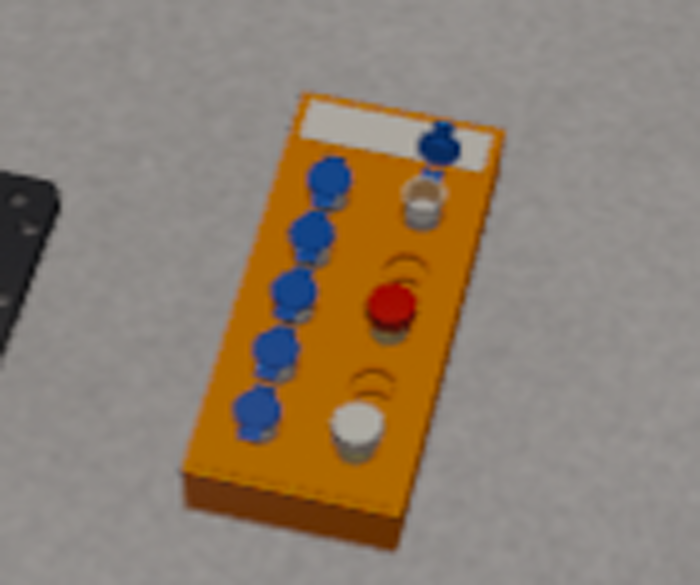

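All five lids are shut, the open lid at (440,145) is unchanged, and the block is back within 1.5 mm and 1° of its start. Handing in.

```bash
python3 -c "
from h import *
print(finish_job())"
```

```text
the job is handed in; nothing more can be done
None
```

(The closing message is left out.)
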